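# Rewind the dosing drive and take out the spent cartridge

## Task

The plunger of the dosing drive is still stuck inside the spent cartridge. Wind the crank anticlockwise (seen from above) until its resistance suddenly drops away and stop there, within half a turn, so that the overrun stop inside is not pushed out of place; do not force the cartridge while it is still held. Then lift the freed cartridge out of its cradle, lay it down in the open tray without dropping it, and leave everything else on the bench where it is.

Things in the scene. Friction and masses are not known exactly. Their poses are not given: they have to be found in the camera images.
- drive: Dosing drive, fixed: flat case 100 x 325 x 32 mm (x, y, z); on it at y = 20 to 160 mm a white housing 130 x 140 mm, top 95 mm high; towards -y the open cradle, holding the cartridge along y: saddles 52 mm wide, 12 mm long, 70 mm high at y = -112 and -10 mm, end plate 45 mm wide, 78 mm high at y = -134 mm. Origin: on the bench, under the middle.
- crank_axis (a point): Point on the crank's vertical axis, at the height at which to grip the knob; the axis stands on the round cap on the housing's top, 147 mm above the bench. Crank radius 50 mm.
- crank_knob (a point): Middle of the grip of the crank's upright black knob, a cylinder 18 mm in diameter and 38 mm high that spins freely on the end of the crank arm; the point is 16 mm below the knob's top and 17 mm above the arm's upper face. The arm starts at any angle.
- crank (a joint): Crank angle, 0 at the start, growing anticlockwise from above; blocked below 0. While the plunger drags in the cartridge the knob needs some 4 to 9 N along its circle; when the plunger leaves it and springs back, this drops at once to about 1 N: at an unknown angle, 6 to 17 rad from the start. After about 4 rad more the overrun stop begins to be pushed away.
- overrun_stop (a joint): Steel stop inside the flat case, out of sight; 0 = in place, pushed along by 6 mm per rad of overwinding. Nothing to handle.
- cartridge: Opaque white cartridge, a tube 34 mm across and 148 mm long, about 120 g, a grey band near each end, lying in the cradle along the drive's y axis. Origin: middle of its axis, 70 mm above the bench; its own y is its length. Until the plunger has left it, it can move only a few mm. Grip it across between the saddles (90 mm free there).
- tray: Open grey tray, fixed to the bench, 150 x 215 x 35 mm (x, y, z), walls and floor 4 mm. Origin: centre of its underside.
- tape: Bystander: roll of blue tape, 92 mm across, 25 mm high.
- vial: Bystander: small glass jar, 26 mm across, 55 mm high.
- beaker: Bystander: glass beaker, 70 mm across, 85 mm high.
- tip_box: Bystander: box of pipette tips, 87 x 122 x 67 mm.
- calculator: Bystander: desk calculator, 150 x 100 x 16 mm.
- wash_bottle: Bystander: white bottle, 66 mm across, 150 mm high.
- centrifuge: Bystander: small round white centrifuge, 150 mm across, 105 mm high.
Things that resemble listed ones, but are neither listed nor needed, are in the scene too. What is shaped like the cartridge but brown or red is not meant.

How it is judged (in metres and radians):
On the way:
1. the cartridge has been lifted out of the cradle (height (world z) of cartridge above 0.1 m), for 0.1 s.
At the end, for the whole second after the job is handed in: The cartridge lies at rest on the tray's floor, wholly within its walls (its middle within 60 mm in x and 40 mm in y of the tray's middle, under 28 mm high, axis within 7 degrees of level); the overrun stop is in place (pushed less than 5 mm) (x of cartridge in the frame of tray between -0.06 and 0.06 m and y of cartridge in the frame of tray between -0.04 and 0.04 m and height (world z) of cartridge below 0.028 m and angle between cartridge's own y axis and vertical above 1.45 rad and linear speed of cartridge below 0.03 m/s and value of joint overrun_stop below 0.005 m); the robot touches nothing.
It fails at once if the overrun stop is pushed away by more than 5 mm (cranked about a turn past the drop) (value of joint overrun_stop above 0.005 m).
It fails at once if the cartridge is forced against the drive with more than 60 N (contact force between cartridge and drive above 60 N).
It fails at once if the cartridge is thrown or dropped (over 1 m/s) (linear speed of cartridge above 1 m/s).
It fails at once if a bystander is moved by more than 30 mm (distance of any of tape, vial, beaker, tip_box, calculator, wash_bottle, centrifuge from where it was at the start of the episode above 0.03 m).
It also fails if it takes over 72 s, if anything falls off the work surface, if the arm or the gripper's body presses on something with over 40 N, if the wrist force passes 120 N, or if a joint passes its speed limit or range.

## Robot

A 6-joint arm with a two-finger parallel gripper is mounted at the origin on the work surface. World frame = base frame: x ahead of the robot, y to its left, z up, the work surface at z = 0. Lengths are in mm, angles in rad, forces in N, time in s.
With the tool pointing down it reaches from about 250 to 850 mm from the base axis. Payload 12.5 kg.
Tool frame: the origin (TCP) lies at the centre of the arm's flange, where the gripper is bolted on; the fingertips stand 186 mm ahead of it and the grasp point (between the pads) lies ahead of it (manip.grasp_offset is the z of the grasp point in the tool frame, in mm); z points along the fingers, y is the line along which they close (so a half turn about z gives the same grasp; the last joint's range is limited). The gripper opens to 93 mm and grips with 3 to 60 N. Pads are 15 mm wide; open, the fingers measure 128 mm over their backs; the gripper's body (75 mm by 188 mm) begins 65 mm behind the grasp point.
Start: joints at [1.123, 0.351, 1.652, -0, 1.139, -0.085], TCP at [195.16, 514.197, 404.733] pointing down, gripper open.
Joint ranges: [-2.75, 2.75], [-0.79, 2.1], [0.01, 2.65], [-1.57, 4.71], [0.07, 3.14], [-2.87, 2.87]. Speed limits (rad/s): [2.22, 2.22, 2.79, 3.14, 3.14, 3.14].

## Interface

Orientations are given as a rotation vector (axis times angle).
In Python, from rig import readout, optics, close_job, manip gives the robot as it stands.
- The arm moves only by the tool servo_tool, never from a script. Its argument "plan" is a list of rows, each a list of 7 numbers: the finger opening in mm, from 0 to 93, then the shift along the tool's x, y, z in units of 50 mm (1.0 is 50 mm), then the turn, a rotation vector about the tool's x, y, z in units of 8 degrees (1.0 is 8 degrees). In form: [[grip, x, y, z, wx, wy, wz], ...]. A call has 1 to 8 rows; each row is the pose to reach, as a shift and turn from the pose commanded when the call began, along the tool's axes at that moment; what a row does not reach only later rows make up. A row lasts 1/10 s, in which the tool goes at most 50 mm and 8.59 degrees, less where a joint would pass 70% of its speed; a pose out of reach is approached as far as the arm can. A call with a gripper value outside its range is refused whole. The fingers move at their own pace and stop on an object; "grip_force" is the grip in N (left out, the last holds). Time passes only in rows, so rows that repeat a pose let the fingers close. It gives the time, the measured TCP pose, the force, the opening and the grip force at its end, in the units of the state.
- readout.get_state(): the state, without advancing time (a new reading comes with each control period).
- optics.grab_frame(name): name is "side" or "top" or "wrist"; returns the picture (480x640x3 uint8, blue, green, red); there is no depth.
- optics.get_calibration(name): a dict with "fx", "fy", "cx", "cy" (pixels), "dist_coeffs" ([k1, k2, p1, p2, k3] as OpenCV has them; the pictures are not rectified), "extrinsics" (4x4, takes a point from world to camera coordinates); the wrist camera has in their place "tool_from_camera" (4x4, takes a point from camera to tool coordinates, whose origin is the TCP and whose axes are the flange's). Camera axes: x right, y up, looking along -z (the intrinsics and any distortion apply to the point x, -y, -z); pixel columns grow to the right and rows downward; lengths in mm; the calibration is good to about 2 mm. A picture is of the moment at which its call begins: read the wrist's pose just before it. get_calibration takes no time and is no camera call.
- close_job(): hands the job in; it is judged then, once.
The state is a dict: "time_s": time; "joint_positions": joint angles; "joint_velocities": joint speeds; "effort": joint torques, N m; "position": TCP position; "orientation": TCP orientation; "wrist_force": force on the tool from outside, world axes, zero at the start; "wrist_torque": the same for the moment, N m; "finger_gap": finger opening in mm; "grasp_force": force on a finger pad.
Only numpy, scipy, OpenCV 4.12 (cv2) and the standard library are available. Lean on these libraries where they do the work, as an engineer would, in place of code of your own. Each camera call takes 0.05 s, during which the arm holds its last target. There are 200 camera calls.

## Working session

There is one attempt and no reset: what is moved stays moved. The work goes in short steps, Python scripts to look and compute and a tool call to move; the robot and the scene stay as the last step left them, time stands still between calls to the robot, and variables do not carry over. Pictures are saved under pics/ and viewed, at most 10 in all, crops included, and the job is handed in when it is done.

Besides the shell and the picture viewer there is one more tool, called by a JSON object that holds its "name" and its "arguments", one argument or row to a line. servo_tool: Moves the arm, as the interface text tells. Its arguments: {"type":"object","properties":{"plan":{"type":"array","items":{"type":"array","items":{"type":"number"}}},"grip_force":{"type":"number"}},"required":["plan"]}

```bash
mkdir -p pics; ls
cat > h.py <<'E'
import numpy as np, cv2
from rig import readout, optics, close_job, manip
from scipy.spatial.transform import Rotation as R
F=np.diag([1.,-1,-1])
def ext(name,st=None):
    c=optics.get_calibration(name)
    if 'extrinsics' in c: E=np.array(c['extrinsics'],float)
    else:
        st=st or readout.get_state()
        T=np.eye(4);T[:3,:3]=R.from_rotvec(st['orientation']).as_matrix();T[:3,3]=st['position']
        E=np.linalg.inv(T@np.array(c['tool_from_camera'],float))
    K=np.array([[c['fx'],0,c['cx']],[0,c['fy'],c['cy']],[0,0,1]],float)
    return K,np.array(c['dist_coeffs'],float),E
def ray(cam,uv):
    K,d,E=cam
    p=cv2.undistortPoints(np.array([[uv]],float),K,d)[0,0]
    D=E[:3,:3].T@np.array([p[0],-p[1],-1]); o=-E[:3,:3].T@E[:3,3]
    return o,D
def atz(cam,uv,z):
    o,D=ray(cam,uv); return o+D*(z-o[2])/D[2]
def proj(cam,P):
    K,d,E=cam
    q=(np.atleast_2d(P)@E[:3,:3].T+E[:3,3])@F
    return cv2.projectPoints(q,np.zeros(3),np.zeros(3),K,d)[0][:,0]
E
python3 - <<'E'
from h import *
print(manip.grasp_offset, readout.get_state())
for n in ['top','side']:
    cv2.imwrite(f'pics/{n}0.png',optics.grab_frame(n)); print(n,ext(n)[2].round(2).tolist(), ext(n)[0].tolist())
E
```

```text
pics
167.3 {'time_s': 0.0, 'joint_positions': array([ 1.12340939e+00,  3.51224872e-01,  1.65242872e+00, -2.31851187e-05,
        1.13914394e+00, -8.46168150e-02]), 'joint_velocities': array([-0.00044045, -0.0007489 ,  0.00157254,  0.00206778,  0.0002169 ,
       -0.00102974]), 'effort': array([-1.82545224e-03, -4.97319889e+01, -2.85250336e+01,  6.98109297e-02,
        2.57581263e-02, -1.05712061e-04]), 'position': array([195.1034144 , 514.08647644, 404.20577492]), 'orientation': array([-5.66649879e-01, -3.08976481e+00,  1.83457188e-03]), 'wrist_force': array([-0.67731798,  0.66951188, -0.50327668]), 'wrist_torque': array([0.05644839, 0.00042955, 0.02131658]), 'grasp_force': 0.0, 'finger_gap': 93.01723847035096}
top [[-0.01, -1.0, -0.02, 152.08], [0.99, -0.01, 0.1, -510.71], [-0.1, -0.02, 0.99, -1435.6], [0.0, 0.0, 0.0, 1.0]] [[513.1040147840612, 0.0, 315.1339561208926], [0.0, 513.1040147840612, 240.94609680871406], [0.0, 0.0, 1.0]]
side [[1.0, -0.02, 0.01, -512.82], [0.0, 0.55, 0.84, -176.59], [-0.02, -0.84, 0.55, -1025.12], [0.0, 0.0, 0.0, 1.0]] [[450.1481732635644, 0.0, 322.31938870662106], [0.0, 450.1481732635644, 235.17127163263908], [0.0, 0.0, 1.0]]
```

View pics/top0.png

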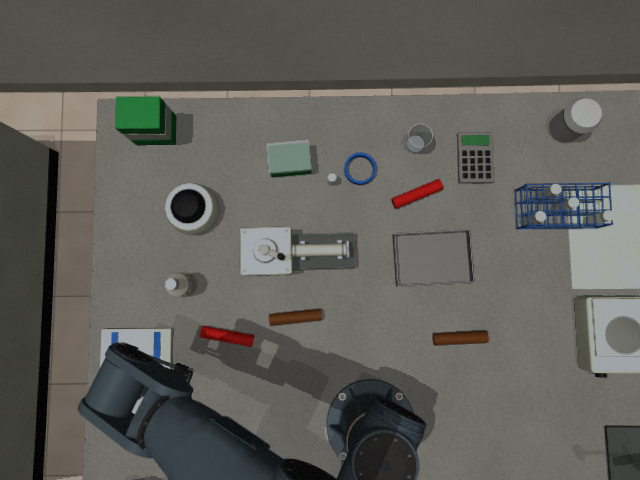

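View pics/side0.png

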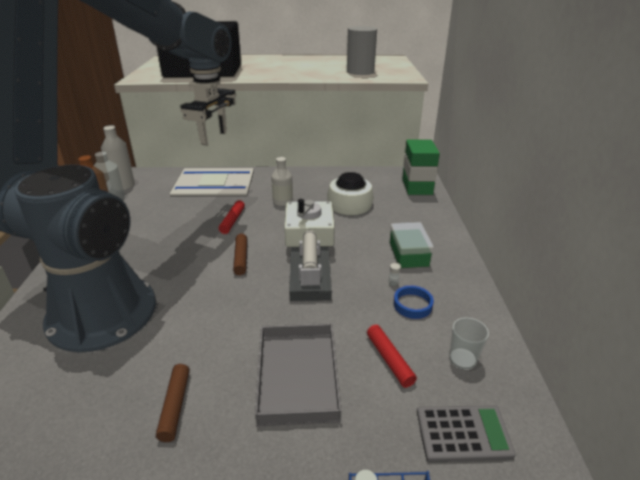

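The top view shows the drive's white housing at cols 240–292, rows 228–275. The cap is at (265,250), the black knob at about (281,257), the white cartridge at (292–350, 250) and the tray at (393–473, 231–286). The red and brown tubes are lookalikes: red at (417,193) and (227,336), brown at (296,317) and (460,338). The white tube in the cradle with grey end bands is the one meant. I'll confirm it in one enlarged crop.

Run:
```python
from h import *
a=cv2.imread('pics/top0.png')[222:292,232:362]; b=cv2.imread('pics/side0.png')[185:305,260:360]
a=cv2.resize(a,None,fx=6,fy=6,interpolation=cv2.INTER_CUBIC)[:, :780]
cv2.imwrite('pics/crop0.png',a)
cv2.imwrite('pics/crop1.png',cv2.resize(b,None,fx=5,fy=5,interpolation=cv2.INTER_CUBIC))
```

```text
(no output)
```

View pics/crop0.png

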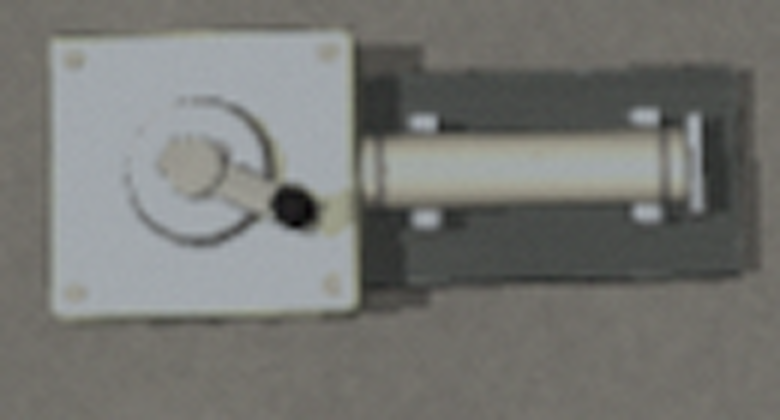

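View pics/crop1.png

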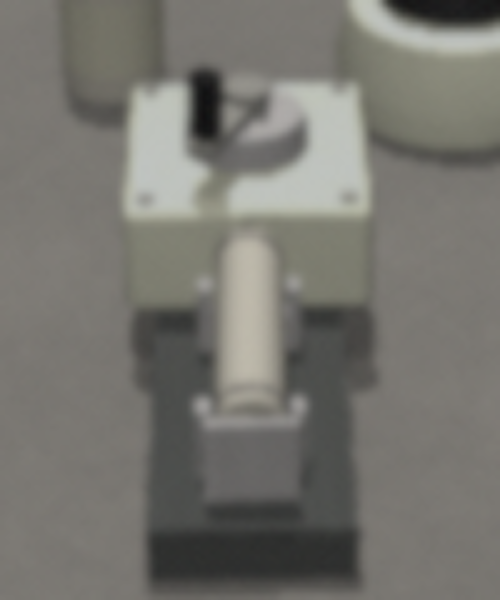

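The crops confirm the white tube with grey bands lying in the cradle along y, between the end plate and the housing. The knob's top is at crop0 (294,206), which is top (281,256.3), and in the side view at about (301,206). The hub is at crop0 (190,165).

Run:
```python
from h import *
t=ext('top');s=ext('side')
c0=lambda u,v:(232+(u+.5)/6-.5,222+(v+.5)/6-.5); c1=lambda u,v:(260+(u+.5)/5-.5,185+(v+.5)/5-.5)
H=np.array([atz(t,c0(*p),95) for p in [(50,35),(352,32),(358,312),(57,318)]])
print('housing',H.round(1).tolist(),H.mean(0).round(1))
print('edges',np.linalg.norm(H-np.roll(H,-1,0),axis=1).round(1), 'yaw',np.degrees([np.arctan2(*( (H[0]-H[1])[:2]*[-1,1])),np.arctan2(*((H[3]-H[2])[:2]*[-1,1]))]))
for z in (155,163): print('knob',z,atz(t,c0(294,206),z).round(1))
for z in (125,130,147): print('hub',z,atz(t,c0(190,165),z).round(1))
print('knob side z147',atz(s,c1(206,108),147).round(1))
def tri(a,b):
    A=[];B=[]
    for o,D in (ray(t,a),ray(s,b)):
        D=D/np.linalg.norm(D);P=np.eye(3)-np.outer(D,D);A.append(P);B.append(P@o)
    return np.linalg.lstsq(np.vstack(A),np.hstack(B),rcond=None)[0]
print('knob tri',tri(c0(294,206),c1(206,76)).round(1))
print('cart ends',[atz(t,c0(*p),z).round(1).tolist() for p,z in (((365,168),80),((697,165),80),((425,122),70),((426,218),70),((645,117),70),((647,212),70))])
T=np.array([atz(t,p,35) for p in [(393,232),(470,231),(473,284),(397,286)]]);print('tray',T.round(1).tolist(),T.mean(0).round(1))
print('side tray',[atz(s,p,35).round(1).tolist() for p in [(261,328),(333,327),(338,415),(258,418)]])
print('case front',[atz(s,c1(*p),32).round(1).tolist() for p in [(148,530),(358,528)]])
st=readout.get_state();print(R.from_rotvec(st['orientation']).as_matrix().round(3).tolist())
```

```text
housing [[544.4, 351.4, 95.0], [544.3, 213.8, 95.0], [417.1, 211.6, 95.0], [415.7, 347.4, 95.0]] [480.3 281.1  95. ]
edges [137.6 127.3 135.8 128.8] yaw [-0.02782301  0.59048594]
knob 155 [460.7 235.4 155. ]
knob 163 [460.1 234.7 163. ]
hub 125 [481.6 284.  125. ]
hub 130 [481.2 283.4 130. ]
hub 147 [479.7 281.4 147. ]
knob side z147 [460.9 228.4 147. ]
knob tri [460.6 234.8 161.9]
cart ends [[483.5, 209.1, 80.0], [483.3, 57.2, 80.0], [505.4, 181.9, 70.0], [461.0, 181.7, 70.0], [506.7, 80.4, 70.0], [462.7, 80.0, 70.0]]
tray [[534.6, -73.7, 35.0], [535.1, -289.9, 35.0], [386.1, -292.2, 35.0], [382.1, -81.1, 35.0]] [ 459.5 -184.2   35. ]
side tray [[383.0, -88.0, 35.0], [533.8, -86.2, 35.0], [535.2, -297.8, 35.0], [398.3, -302.6, 35.0]]
case front [[436.3, 35.5, 32.0], [533.9, 36.1, 32.0]]
[[-0.935, 0.355, -0.0], [0.355, 0.935, -0.001], [0.0, -0.001, -1.0]]
```

{"name": "servo_tool", "arguments": {
  "plan": [
    [40,-6.94,-3.33,0,0,0,8.65],
    [40,-6.94,-3.33,0,0,0,8.65],
    [40,-6.94,-3.33,0,0,0,8.65],
    [40,-6.94,-3.33,0,0,0,8.65],
    [40,-6.94,-3.33,0,0,0,8.65],
    [40,-6.94,-3.33,0,0,0,8.65],
    [40,-6.94,-3.33,0,0,0,8.65],
    [40,-6.94,-3.33,0,0,0,8.65]
  ],
  "grip_force": 40
}}

```text
time_s: 0.9
position: [462.0, 233.1, 404.6]
orientation: [2.221, 2.222, -0.0]
wrist_force: [0.0, -0.3, -0.2]
finger_gap: 40.6
grasp_force: 0.0
```

{"name": "servo_tool", "arguments": {
  "plan": [
    [40,0,0,0,0,0,0],
    [40,0,0,0,0,0,0],
    [40,0,0,0,0,0,0]
  ]
}}

```text
time_s: 1.2
position: [459.9, 236.0, 404.6]
orientation: [-2.21, -2.233, 0.001]
wrist_force: [-0.1, 0.7, -0.2]
finger_gap: 39.7
grasp_force: 0.0
```

Run:
```python
from h import *
st=readout.get_state(); im=optics.grab_frame('wrist'); cv2.imwrite('pics/w1.png',im)
np.save('w1.npy',np.hstack([st['position'],st['orientation']]))
print(st['position'],R.from_rotvec(st['orientation']).as_matrix().round(3).tolist(),st['wrist_force'],st['time_s'],st['finger_gap'])
print(proj(ext('wrist',st),[[460.5,235,163],[481,282,147],[483,131,70]]))
```

```text
[459.85032256 236.02307241 404.55956492] [[-0.01, 1.0, -0.001], [1.0, 0.01, -0.0], [-0.0, -0.001, -1.0]] [-0.08893246  0.67602906 -0.23822113] 1.2 39.70291164077152
[[322.3192402  255.94170114]
 [352.92355131 183.76596487]
 [343.38302645 327.40031791]]
```

View pics/w1.png

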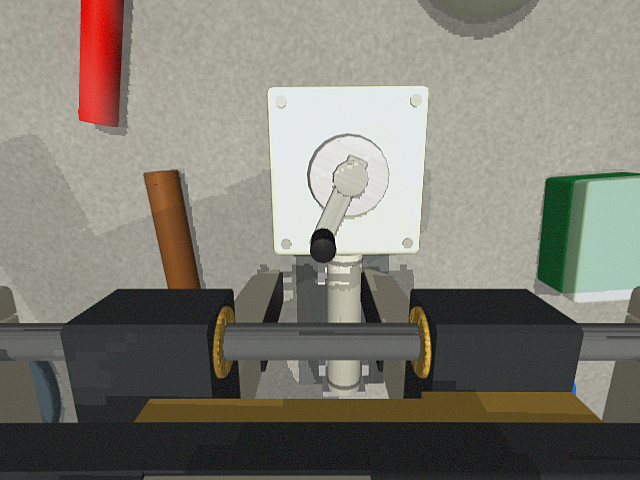

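The wrist view shows the knob at about (323,245), the hub at (351,178) and the housing's top corners at about (270,88), (427,88), (421,254) and (275,253).

Run:
```python
from h import *
v=np.load('w1.npy');c=ext('wrist',dict(position=v[:3],orientation=v[3:]))
print('cam',ray(c,(320,240))[0].round(1))
im=cv2.imread('pics/w1.png');g=im.max(2)
sub=g[222:275,300:345]; ys,xs=np.where(sub<60);print('dark bbox',xs.min()+300,xs.max()+300,ys.min()+222,ys.max()+222)
for r in range(224,266,3): 
    w=np.where(g[r,300:345]<70)[0]; print(r,(w.min()+300,w.max()+300,g[r,318:328].mean().round()) if len(w) else None)
H=np.array([atz(c,p,95) for p in [(269,87),(428,87),(422,254),(274,253)]]);print(H.round(1).tolist(),H.mean(0).round(1))
for uv in [(323,240),(323,250)]: print([atz(c,uv,z)[:2].round(1).tolist() for z in (125,163)])
print([atz(c,(351,178),z)[:2].round(1).tolist() for z in (125,130,147)])
p=proj(c,[[460.5+9*np.cos(a),235+9*np.sin(a),z] for z in (125,163) for a in np.arange(0,6.3,1.57)]);print(p.round(0).tolist())
```

```text
cam [459.5 303.7 385. ]
dark bbox 302 335 229 262
224 None
227 None
230 (np.int64(317), np.int64(328), np.float64(22.0))
233 (np.int64(313), np.int64(332), np.float64(27.0))
236 (np.int64(312), np.int64(333), np.float64(25.0))
239 (np.int64(311), np.int64(334), np.float64(52.0))
242 (np.int64(311), np.int64(334), np.float64(59.0))
245 (np.int64(311), np.int64(334), np.float64(53.0))
248 (np.int64(310), np.int64(335), np.float64(49.0))
251 (np.int64(310), np.int64(335), np.float64(44.0))
254 (np.int64(311), np.int64(334), np.float64(44.0))
257 (np.int64(312), np.int64(332), np.float64(42.0))
260 (np.int64(315), np.int64(330), np.float64(39.0))
263 None
[[417.7, 351.5, 95.0], [541.8, 352.7, 95.0], [548.4, 216.7, 95.0], [418.3, 216.2, 95.0]] [481.5 284.3  95. ]
[[461.1, 236.2], [460.8, 246.1]]
[[461.2, 228.1], [460.9, 239.2]]
[[481.4, 284.2], [481.0, 284.6], [479.6, 285.9]]
[[334.0, 242.0], [322.0, 230.0], [311.0, 241.0], [322.0, 253.0], [334.0, 242.0], [336.0, 256.0], [322.0, 243.0], [309.0, 256.0], [322.0, 269.0], [336.0, 256.0]]
```

{"name": "servo_tool", "arguments": {
  "plan": [
    [40,0.02,0.02,0.3,0,0,0],
    [40,0.02,0.02,0.7,0,0,0],
    [40,0.02,0.02,1.1,0,0,0],
    [40,0.02,0.02,1.4,0,0,0],
    [40,0.02,0.02,1.6,0,0,0],
    [40,0.02,0.02,1.69,0,0,0],
    [40,0.02,0.02,1.69,0,0,0]
  ]
}}

```text
time_s: 1.95
position: [461.3, 236.8, 320.1]
orientation: [-2.211, -2.231, 0.001]
wrist_force: [0.4, 0.1, 0.0]
finger_gap: 40.0
grasp_force: 0.0
```

{"name": "servo_tool", "arguments": {
  "plan": [
    [10,0,0,0,0,0,0],
    [10,0,0,0,0,0,0],
    [10,0,0,0,0,0,0],
    [10,0,0,0,0,0,0],
    [10,0,0,0,0,0,0]
  ],
  "grip_force": 40
}}

```text
time_s: 2.45
position: [461.4, 236.4, 320.6]
orientation: [-2.213, -2.23, -0.0]
wrist_force: [-2.8, -0.5, 4.1]
finger_gap: 17.3
grasp_force: 40.0
```

Run:
```python
import numpy as np
M=np.array([[-.01,1],[1,.01]])
f=lambda a:50*np.array([np.cos(a),np.sin(a)])
for q in range(4):
    a0=np.radians(246.5)+q*np.pi/2
    print([(M@(f(a0+k*np.pi/16)-f(a0))/50).round(3).tolist() for k in range(1,9)])
```

```text
[[-0.062, 0.186], [-0.087, 0.38], [-0.073, 0.576], [-0.021, 0.765], [0.067, 0.94], [0.187, 1.095], [0.335, 1.224], [0.505, 1.321]]
[[0.186, 0.062], [0.38, 0.087], [0.576, 0.073], [0.765, 0.021], [0.94, -0.067], [1.095, -0.187], [1.224, -0.335], [1.321, -0.505]]
[[0.062, -0.186], [0.087, -0.38], [0.073, -0.576], [0.021, -0.765], [-0.067, -0.94], [-0.187, -1.095], [-0.335, -1.224], [-0.505, -1.321]]
[[-0.186, -0.062], [-0.38, -0.087], [-0.576, -0.073], [-0.765, -0.021], [-0.94, 0.067], [-1.095, 0.187], [-1.224, 0.335], [-1.321, 0.505]]
```

{"name": "servo_tool", "arguments": {
  "plan": [
    [10,-0.062,0.186,0,0,0,0],
    [10,-0.087,0.38,0,0,0,0],
    [10,-0.073,0.576,0,0,0,0],
    [10,-0.021,0.765,0,0,0,0],
    [10,0.067,0.94,0,0,0,0],
    [10,0.187,1.095,0,0,0,0],
    [10,0.335,1.224,0,0,0,0],
    [10,0.505,1.321,0,0,0,0]
  ]
}}

```text
time_s: 3.25
position: [526.9, 262.2, 320.4]
orientation: [-2.211, -2.229, 0.006]
wrist_force: [-12.7, -3.9, 10.9]
finger_gap: 17.1
grasp_force: 40.0
```

{"name": "servo_tool", "arguments": {
  "plan": [
    [10,0.186,0.062,0,0,0,0],
    [10,0.38,0.087,0,0,0,0],
    [10,0.576,0.073,0,0,0,0],
    [10,0.765,0.021,0,0,0,0],
    [10,0.94,-0.067,0,0,0,0],
    [10,1.095,-0.187,0,0,0,0],
    [10,1.224,-0.335,0,0,0,0],
    [10,1.321,-0.505,0,0,0,0]
  ]
}}

```text
time_s: 4.05
position: [502.3, 327.7, 320.7]
orientation: [2.211, 2.228, 0.003]
wrist_force: [6.2, -6.5, 0.6]
finger_gap: 17.1
grasp_force: 40.0
```

{"name": "servo_tool", "arguments": {
  "plan": [
    [10,0.062,-0.186,0,0,0,0],
    [10,0.087,-0.38,0,0,0,0],
    [10,0.073,-0.576,0,0,0,0],
    [10,0.021,-0.765,0,0,0,0],
    [10,-0.067,-0.94,0,0,0,0],
    [10,-0.187,-1.095,0,0,0,0],
    [10,-0.335,-1.224,0,0,0,0],
    [10,-0.505,-1.321,0,0,0,0]
  ]
}}

```text
time_s: 4.85
position: [435.2, 303.2, 320.7]
orientation: [-2.211, -2.228, -0.005]
wrist_force: [-4.1, 10.2, 1.9]
finger_gap: 17.3
grasp_force: 40.0
```

{"name": "servo_tool", "arguments": {
  "plan": [
    [10,-0.186,-0.062,0,0,0,0],
    [10,-0.38,-0.087,0,0,0,0],
    [10,-0.576,-0.073,0,0,0,0],
    [10,-0.765,-0.021,0,0,0,0],
    [10,-0.94,0.067,0,0,0,0],
    [10,-1.095,0.187,0,0,0,0],
    [10,-1.224,0.335,0,0,0,0],
    [10,-1.321,0.505,0,0,0,0]
  ]
}}

```text
time_s: 5.65
position: [461.2, 236.4, 320.5]
orientation: [-2.212, -2.229, 0.001]
wrist_force: [-6.1, 6.3, 6.3]
finger_gap: 17.3
grasp_force: 40.0
```

Drag is steady at about 8 N along the circle, so from here I go one quarter turn at a time.

{"name": "servo_tool", "arguments": {
  "plan": [
    [10,-0.062,0.186,0,0,0,0],
    [10,-0.087,0.38,0,0,0,0],
    [10,-0.073,0.576,0,0,0,0],
    [10,-0.021,0.765,0,0,0,0],
    [10,0.067,0.94,0,0,0,0],
    [10,0.187,1.095,0,0,0,0],
    [10,0.335,1.224,0,0,0,0],
    [10,0.505,1.321,0,0,0,0]
  ]
}}

```text
time_s: 6.45
position: [526.9, 262.2, 320.4]
orientation: [-2.211, -2.229, 0.005]
wrist_force: [-11.7, -2.8, 10.1]
finger_gap: 16.9
grasp_force: 40.0
```

Tangential force is −7.3 N, so the plunger is still dragging.

{"name": "servo_tool", "arguments": {
  "plan": [
    [10,0.186,0.062,0,0,0,0],
    [10,0.38,0.087,0,0,0,0],
    [10,0.576,0.073,0,0,0,0],
    [10,0.765,0.021,0,0,0,0],
    [10,0.94,-0.067,0,0,0,0],
    [10,1.095,-0.187,0,0,0,0],
    [10,1.224,-0.335,0,0,0,0],
    [10,1.321,-0.505,0,0,0,0]
  ]
}}

```text
time_s: 7.25
position: [502.2, 327.7, 320.7]
orientation: [2.211, 2.228, 0.003]
wrist_force: [5.1, -6.3, 0.3]
finger_gap: 17.6
grasp_force: 40.0
```

Tangential force is −7.2 N, still dragging.

{"name": "servo_tool", "arguments": {
  "plan": [
    [10,0.062,-0.186,0,0,0,0],
    [10,0.087,-0.38,0,0,0,0],
    [10,0.073,-0.576,0,0,0,0],
    [10,0.021,-0.765,0,0,0,0],
    [10,-0.067,-0.94,0,0,0,0],
    [10,-0.187,-1.095,0,0,0,0],
    [10,-0.335,-1.224,0,0,0,0],
    [10,-0.505,-1.321,0,0,0,0]
  ]
}}

```text
time_s: 8.05
position: [435.0, 302.7, 320.6]
orientation: [-2.211, -2.229, -0.001]
wrist_force: [-4.4, 4.3, 6.6]
finger_gap: 17.2
grasp_force: 40.0
```

Tangential force fell from about −7.5 to −2.2 N, so it has probably dropped. I'll confirm with a short extra arc of 0.4 rad.

{"name": "servo_tool", "arguments": {
  "plan": [
    [10,-0.093,-0.035,0,0,0,0],
    [10,-0.186,-0.062,0,0,0,0],
    [10,-0.282,-0.078,0,0,0,0],
    [10,-0.38,-0.087,0,0,0,0]
  ]
}}

```text
time_s: 8.45
position: [430.9, 283.3, 320.6]
orientation: [-2.211, -2.229, 0.002]
wrist_force: [-7.5, 1.1, 8.3]
finger_gap: 17.1
grasp_force: 40.0
```

Resistance is now about 1 N, so the plunger is free and I stop cranking. I release the knob and move over the cartridge.

{"name": "servo_tool", "arguments": {
  "plan": [
    [40,0,0,0,0,0,0],
    [40,0,0,0,0,0,0],
    [40,0,0,0,0,0,0],
    [40,0,0,-0.5,0,0,0],
    [40,0,0,-1.2,0,0,0],
    [40,0,0,-1.8,0,0,0],
    [40,0,0,-1.8,0,0,0]
  ]
}}

```text
time_s: 9.15
position: [432.1, 283.6, 413.9]
orientation: [2.211, 2.229, 0.01]
wrist_force: [0.3, -0.1, 0.2]
finger_gap: 40.1
grasp_force: 0.0
```

{"name": "servo_tool", "arguments": {
  "plan": [
    [70,-0.8,0.35,0,0,0,0],
    [70,-1.6,0.7,0,0,0,0],
    [70,-2.4,0.9,0,0,0,0],
    [70,-3.03,1.02,0,0,0,0],
    [70,-3.03,1.02,0,0,0,0],
    [70,-3.03,1.02,0,0,0,0]
  ]
}}

```text
time_s: 9.75
position: [483.8, 131.8, 409.6]
orientation: [-2.214, -2.228, 0.001]
wrist_force: [-0.4, -0.2, -1.0]
finger_gap: 70.0
grasp_force: 0.0
```

Run:
```python
from h import *
st=readout.get_state(); im=optics.grab_frame('wrist'); cv2.imwrite('pics/w2.png',im)
np.save('w2.npy',np.hstack([st['position'],st['orientation']]))
print(st['position'],R.from_rotvec(st['orientation']).as_matrix().round(3).tolist(),st['wrist_force'],st['time_s'],st['finger_gap'])
```

```text
[483.80908031 131.84491075 409.61442447] [[-0.007, 1.0, -0.001], [1.0, 0.007, 0.0], [0.0, -0.001, -1.0]] [-0.428692   -0.22546673 -1.03493861] 9.75 69.9621284898593
```

View pics/w2.png

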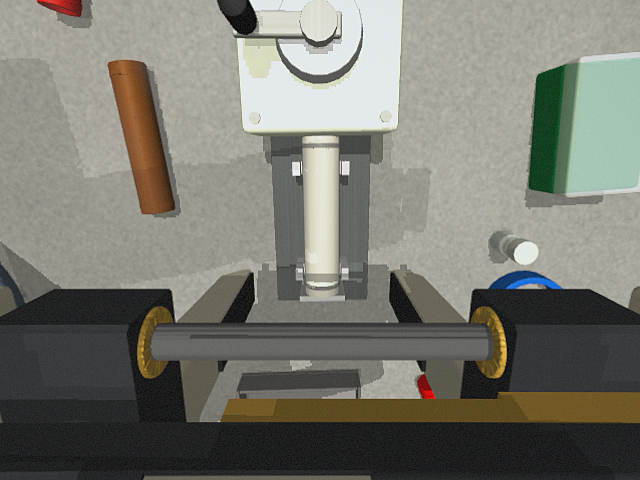

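The white cartridge is at cols 303–340, centred at about 321 between the fingers. Saddles are at rows 168 and 271, and its ends are at about rows 137 and 295.

Run:
```python
from h import *
v=np.load('w2.npy');c=ext('wrist',dict(position=v[:3],orientation=v[3:]))
for n,uv,z in [('s1',(296,169),70),('s1',(345,168),70),('s2',(300,272),70),('s2',(345,271),70),('c',(321,150),80),('c',(321,260),80),('end',(321,137),80),('end',(321,294),80)]: print(n,atz(c,uv,z).round(1))
```

```text
s1 [460.1 183.3  70. ]
s1 [504.8 184.4  70. ]
s2 [462.9  83.8  70. ]
s2 [507.1  85.2  70. ]
c [482.9 200.2  80. ]
c [483.5  99.6  80. ]
end [482.8 211.1  80. ]
end [483.7  65.   80. ]
```

{"name": "servo_tool", "arguments": {
  "plan": [
    [70,0,-0.01,0.6,0,0,0],
    [70,0,-0.01,1.2,0,0,0],
    [70,0,-0.01,1.8,0,0,0],
    [70,0,-0.01,2.4,0,0,0],
    [70,0,-0.01,2.9,0,0,0],
    [70,0,-0.01,3.3,0,0,0],
    [70,0,-0.01,3.44,0,0,0],
    [70,0,-0.01,3.44,0,0,0]
  ],
  "grip_force": 15
}}

```text
time_s: 10.6
position: [482.9, 132.9, 237.6]
orientation: [-2.211, -2.231, 0.002]
wrist_force: [-0.3, -0.0, 0.4]
finger_gap: 70.3
grasp_force: 0.0
```

{"name": "servo_tool", "arguments": {
  "plan": [
    [45,0,0,0,0,0,0],
    [38,0,0,0,0,0,0],
    [28,0,0,0,0,0,0],
    [28,0,0,0,0,0,0],
    [28,0,0,0,0,0,0],
    [28,0,0,0,0,0,0]
  ],
  "grip_force": 15
}}

```text
time_s: 11.2
position: [483.3, 132.1, 238.5]
orientation: [2.212, 2.23, 0.0]
wrist_force: [-0.8, -0.5, 2.7]
finger_gap: 32.0
grasp_force: 15.0
```

{"name": "servo_tool", "arguments": {
  "plan": [
    [26,0,0,0,0,0,0],
    [26,0,0,-0.1,0,0,0],
    [26,0,0,-0.25,0,0,0],
    [26,0,0,-0.4,0,0,0],
    [26,0,0,-0.4,0,0,0]
  ],
  "grip_force": 25
}}

```text
time_s: 11.7
position: [483.5, 132.2, 259.4]
orientation: [2.212, 2.23, 0.002]
wrist_force: [0.3, 0.1, 0.2]
finger_gap: 31.9
grasp_force: 25.0
```

{"name": "servo_tool", "arguments": {
  "plan": [
    [26,0,0,-0.3,0,0,0],
    [26,0,0,-0.7,0,0,0],
    [26,0,0,-1.1,0,0,0],
    [26,0,0,-1.5,0,0,0],
    [26,0,0,-1.6,0,0,0],
    [26,0,0,-1.6,0,0,0]
  ]
}}

```text
time_s: 12.3
position: [483.2, 132.1, 338.5]
orientation: [2.212, 2.23, 0.002]
wrist_force: [-0.1, -0.6, -1.2]
finger_gap: 32.5
grasp_force: 25.0
```

Run:
```python
from h import *
st=readout.get_state(); w=optics.grab_frame('wrist'); s=optics.grab_frame('side');t=optics.grab_frame('top')
print(st['position'],st['wrist_force'],st['finger_gap'])
cv2.imwrite('pics/top3.png',t)
o=np.hstack([cv2.resize(w,(400,300)),cv2.resize(s[140:340,180:447],(400,300))])
cv2.imwrite('pics/m3.png',np.vstack([o,cv2.resize(t[210:300,270:510],(800,300),interpolation=cv2.INTER_CUBIC)]))
```

```text
[483.20265607 132.11343067 338.49730749] [-0.13019455 -0.59239062 -1.15684046] 32.54425686468511
```

View pics/m3.png

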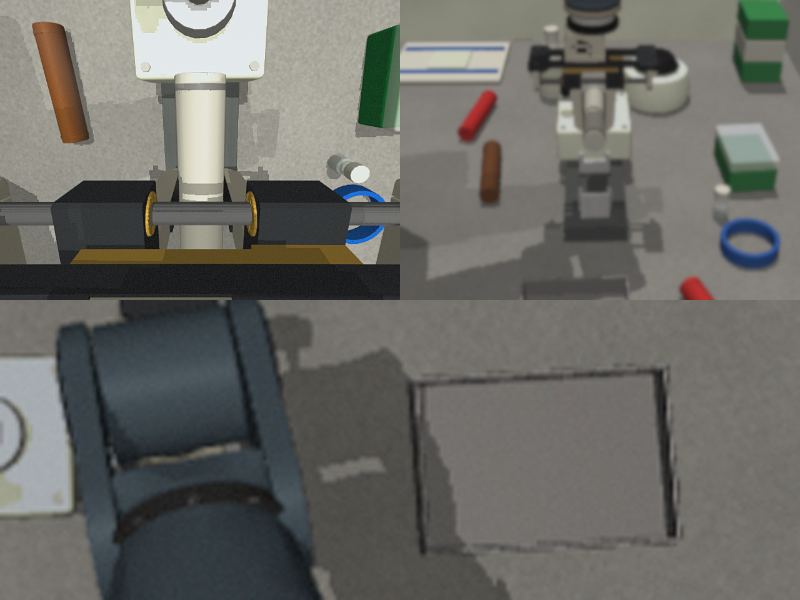

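Cartridge is firmly held between the fingers, and the tray rim corners are at crop (407,382), (668,367), (680,540) and (421,553).

Run:
```python
from h import *
t=ext('top')
T=np.array([atz(t,(270+x*.3,210+(y-300)*.3),35) for x,y in [(407,382),(668,367),(680,540),(421,553)]])
print(T.round(1).tolist(),T.mean(0))
```

```text
[[527.2, -71.0, 35.0], [537.6, -291.1, 35.0], [391.6, -295.2, 35.0], [382.4, -79.2, 35.0]] [ 459.71874171 -184.10762394   35.        ]
```

{"name": "servo_tool", "arguments": {
  "plan": [
    [26,-0.2,-0.02,0,0,0,0],
    [26,-0.5,-0.05,0,0,0,0],
    [26,-0.9,-0.1,0,0,0,0],
    [26,-1.4,-0.15,0,0,0,0],
    [26,-1.9,-0.2,0,0,0,-0.1],
    [26,-2.4,-0.25,0,0,0,-0.2],
    [26,-2.9,-0.3,0,0,0,-0.3],
    [26,-3.4,-0.35,0,0,0,-0.37]
  ]
}}

```text
time_s: 13.25
position: [466.4, -40.0, 338.0]
orientation: [-2.154, -2.286, 0.001]
wrist_force: [0.5, -0.0, -1.4]
finger_gap: 32.2
grasp_force: 25.0
```

{"name": "servo_tool", "arguments": {
  "plan": [
    [26,-0.5,0,0,0,0,0],
    [26,-1.0,0,0,0,0,0],
    [26,-1.5,0,0,0,0,0],
    [26,-2.0,0,0,0,0,0],
    [26,-2.4,0,0,0,0,0],
    [26,-2.8,0,0,0,0,0],
    [26,-3.0,0,0,0,0,0],
    [26,-3.0,0,0,0,0,0]
  ]
}}

```text
time_s: 14.05
position: [475.5, -189.0, 338.0]
orientation: [-2.156, -2.284, 0.0]
wrist_force: [-1.1, -1.1, 0.2]
finger_gap: 32.6
grasp_force: 25.0
```

Run:
```python
from h import *
st=readout.get_state(); w=optics.grab_frame('wrist'); s=optics.grab_frame('side')
print(st['position'],R.from_rotvec(st['orientation']).as_matrix().round(3).tolist(),st['wrist_force'],st['finger_gap'],st['time_s'])
cv2.imwrite('pics/m4.png',np.hstack([cv2.resize(w,(400,300)),cv2.resize(s[225:435,150:430],(400,300))]))
```

```text
[ 475.54946183 -189.03035202  337.98051845] [[-0.058, 0.998, -0.0], [0.998, 0.058, 0.0], [0.0, -0.0, -1.0]] [-1.12890107 -1.09351368  0.15218663] 32.59086119818536 14.05
```

View pics/m4.png

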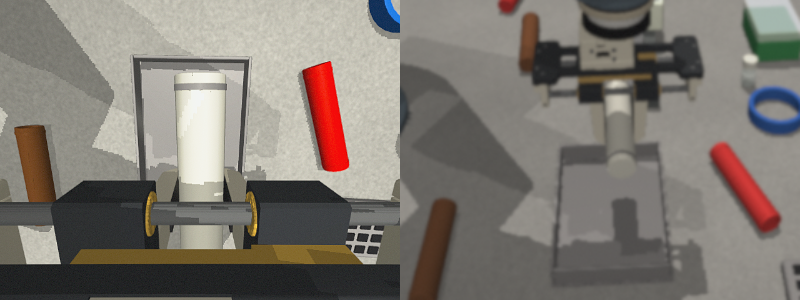

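Run:
```python
from h import *
c=ext('wrist')
print([atz(c,p,35).round(1).tolist() for p in [(212,92),(402,92)]], atz(c,(320,118),171).round(1))
```

```text
[[385.4, -81.4, 35.0], [530.8, -72.8, 35.0]] [ 470.5 -107.1  171. ]
```

{"name": "servo_tool", "arguments": {
  "plan": [
    [26,0,-0.15,0.3,0,0,0],
    [26,0,-0.3,0.7,0,0,0],
    [26,0,-0.3,1.1,0,0,0],
    [26,0,-0.3,1.5,0,0,0],
    [26,0,-0.3,1.8,0,0,0],
    [26,0,-0.3,1.9,0,0,0],
    [26,0,-0.3,1.9,0,0,0]
  ]
}}

```text
time_s: 14.85
position: [461.0, -188.1, 243.0]
orientation: [-2.153, -2.287, 0.0]
wrist_force: [0.4, -0.1, -1.0]
finger_gap: 32.6
grasp_force: 25.0
```

{"name": "servo_tool", "arguments": {
  "plan": [
    [26,0,0,0.25,0,0,0],
    [26,0,0,0.5,0,0,0],
    [26,0,0,0.7,0,0,0],
    [26,0,0,0.85,0,0,0],
    [26,0,0,0.95,0,0,0],
    [26,0,0,1.0,0,0,0],
    [26,0,0,1.02,0,0,0],
    [26,0,0,1.02,0,0,0]
  ]
}}

```text
time_s: 15.65
position: [461.1, -188.7, 192.3]
orientation: [2.154, 2.286, 0.0]
wrist_force: [-0.1, -0.7, -0.2]
finger_gap: 32.2
grasp_force: 25.0
```

{"name": "servo_tool", "arguments": {
  "plan": [
    [26,0,0,0.01,0,0,0],
    [26,0,0,0.02,0,0,0],
    [26,0,0,0.03,0,0,0],
    [26,0,0,0.03,0,0,0]
  ]
}}

```text
time_s: 16.05
position: [461.0, -188.6, 190.7]
orientation: [2.154, 2.287, 0.0]
wrist_force: [0.3, -0.5, -1.4]
finger_gap: 32.1
grasp_force: 25.0
```

{"name": "servo_tool", "arguments": {
  "plan": [
    [26,0,0,0.01,0,0,0],
    [26,0,0,0.01,0,0,0],
    [34,0,0,0.01,0,0,0],
    [38,0,0,0.01,0,0,0],
    [45,0,0,0.0,0,0,0],
    [60,0,0,0.0,0,0,0],
    [60,0,0,0.0,0,0,0],
    [60,0,0,0.0,0,0,0]
  ],
  "grip_force": 5
}}

```text
time_s: 16.85
position: [461.0, -188.6, 190.7]
orientation: [-2.154, -2.287, 0.0]
wrist_force: [-0.4, -0.5, 0.4]
finger_gap: 59.1
grasp_force: 0.0
```

{"name": "servo_tool", "arguments": {
  "plan": [
    [60,0,0,-0.2,0,0,0],
    [60,0,0,-0.6,0,0,0],
    [60,0,0,-1.2,0,0,0],
    [60,0,0,-1.8,0,0,0],
    [60,0,0,-2.4,0,0,0],
    [60,0,0,-3.0,0,0,0],
    [60,0,0,-3.0,0,0,0]
  ]
}}

```text
time_s: 17.55
position: [461.6, -188.9, 344.9]
orientation: [2.15, 2.282, 0.003]
wrist_force: [0.6, 0.8, -0.0]
finger_gap: 60.0
grasp_force: 0.0
```

Run:
```python
from h import *
st=readout.get_state(); w=optics.grab_frame('wrist'); s=optics.grab_frame('side')
print(st['position'],st['wrist_force'],st['finger_gap'],st['time_s'])
cv2.imwrite('pics/m5.png',np.hstack([cv2.resize(w,(400,300)),cv2.resize(s[225:435,150:430],(400,300))]))
```

```text
[ 461.55363378 -188.87585231  344.89025393] [ 0.58084741  0.80477957 -0.03392379] 60.02836179937949 17.55
```

View pics/m5.png

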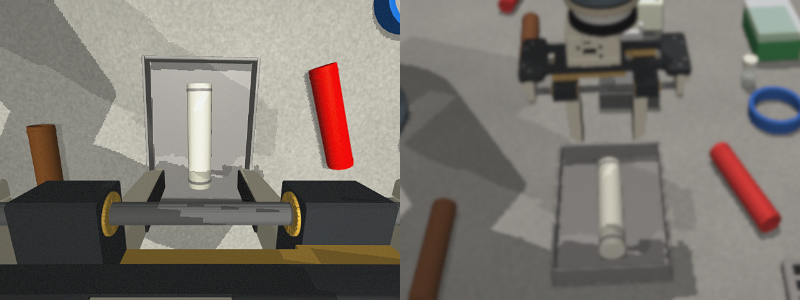

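The cartridge (side crop, from (608,160) to (612,250)) lies flat and near the middle of the tray, and the gripper is clear of it.

{"name": "servo_tool", "arguments": {
  "plan": [
    [60,0,0,0,0,0,0],
    [60,0,0,0,0,0,0],
    [60,0,0,0,0,0,0],
    [60,0,0,0,0,0,0],
    [60,0,0,0,0,0,0]
  ]
}}

```text
time_s: 18.15
position: [461.1, -188.7, 340.5]
orientation: [-2.154, -2.286, 0.0]
wrist_force: [-0.5, -0.2, 0.2]
finger_gap: 59.9
grasp_force: 0.0
```

```bash
python3 -c "
from rig import close_job
print(close_job())"
```

```text
the job is handed in; nothing more can be done
None
```

I wound the crank about 11.4 rad, stopping at most about 2 rad past the resistance drop, then lifted the freed cartridge out and laid it in the tray; the job was handed in at about 18 s, and the hand-in call gave no verdict.

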